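# Present the notched specimen slide to the desk scanner

## Robot

A 6-joint arm with a two-finger parallel gripper is mounted at the origin on the work surface. World frame = base frame: x ahead of the robot, y to its left, z up, the work surface at z = 0. Lengths are in m, angles in rad, forces in N, time in s.
With the tool pointing down it reaches from about 0.25 to 0.725 m from the base axis. Payload 4 kg.
Tool frame: the origin (TCP) lies on the centre line of the jaws, within the pads' length; the fingertips stand 19 mm ahead of it and the grasp point (between the pads) is the TCP; z points along the fingers, y is the line along which they close (so a half turn about z gives the same grasp; the last joint's range is limited). The gripper opens to 85 mm and grips with 20 to 120 N. Pads are 22 mm wide; open, the fingers measure 114 mm over their backs; the gripper's body (76 mm by 85 mm) begins 54 mm behind the grasp point. The pads swing forward as they close: fully open they stand 13 mm farther back than shut.
Start: joints at [1.237, 0.241, 0.005, 1.335, 0, 1.571], TCP at [0.164, 0.472, 0.222] pointing down, gripper open.
Joint ranges: [-2.72, 2.72], [-1.05, 1.87], [-1.09, 1.28], [-1.99, 2.15], [-1.42, 1.44], [-3.14, 3.14]. Speed limits (rad/s): [2.79, 2.79, 3.14, 3.14, 3.14, 3.14].

## Interface

Orientations are given as a unit quaternion [x, y, z, w].
In Python, from rig import robot gives the robot as it stands.
- The arm moves only by the shell command python3 -m pendant 'ROWS' [FORCE]. ROWS is a JSON object whose one key "steps" holds a list of rows, each a list of 7 numbers: the shift along the tool's x, y, z in cm, then the turn, a rotation vector about the tool's x, y, z in units of 5 degrees (1.0 is 5 degrees), then the opening, from 0 (shut) to 1 (fully open). In form: {"steps": [[x, y, z, rx, ry, rz, jaw], ...]}. A call has exactly 8 rows; each row shifts and turns the commanded pose from where the row before left it, along the tool's axes as they then stand; what a row does not reach is not made up. A row lasts 1/12 s, in which the tool goes at most 41.7 mm and 7.16 degrees, less where a joint would pass 70% of its speed; a pose out of reach is approached as far as the arm can. A call is refused whole if a number of a shift passes 4.17 or a number of a turn 1, either way. A call with a gripper value outside its range is refused whole. The fingers move at their own pace and stop on an object; FORCE is the grip in N (left out, the last holds). Time passes only in rows, so rows that do not move let the fingers close, or fill a call up. It gives the time, the measured TCP pose, the force, the opening and the grip force at its end, in the units of the state.
- robot.observe(): the state, without advancing time (a new reading comes with each control period).
- robot.grab_frame(name): name is "scene" or "top" or "wrist"; returns the picture (420x560x3 uint8, red, green, blue); there is no depth.
- robot.calibration(name): a dict with "fx", "fy", "cx", "cy" (pixels), "k1" (the pictures are not rectified: a ray, as slopes to the right and down, at radius r is drawn at 1 + k1 r^2 times it, then the intrinsics apply), "T" (4x4, takes a point from camera to world coordinates). Camera axes: x right, y up, looking along -z (the intrinsics and any distortion apply to the point x, -y, -z); pixel columns grow to the right and rows downward; lengths in m; the calibration is good to about 2 mm. A picture is of the moment at which its call begins: read the wrist's pose just before it. calibration takes no time and is no camera call; for the wrist camera it gives the pose at the moment of the call.
- robot.finish_job(): hands the job in; it is judged then, once.
Trained networks look in the newest picture that a camera, given by its name, has taken for a name from the list of things; names that differ only in an ending like _2 or _b are one class to them, and where a whole thing is asked for, a point or a joint stands for the part that bears it (a point fixed in the world has none). Each returns a list of dicts, best first, with "score" (0 to 1); they miss things now and then, are a little off and sometimes report something else, mostly with a low value. They report only what shows in the picture. A call takes as long as a camera call.
- robot.silhouettes(camera, label): "pixels" (420x560 bool, what is visible of it) and "uv" ([column, row] in pixels, amid what is visible of it).
The state is a dict: "time": time; "joint_pos": joint angles; "dq": joint speeds; "tau": joint torques, N m; "ee_pos": TCP position; "ee_rot": TCP orientation; "wrist_force": force on the tool from outside, world axes, zero at the start; "torque": the same for the moment, N m; "gripper_width": finger opening in m; "gripper_force": force on a finger pad.
Only numpy, scipy, OpenCV 4.12 (cv2) and the standard library are available. Lean on these libraries where they do the work, as an engineer would, in place of code of your own. Each camera call takes 0.05 s, during which the arm holds its last target. There are 200 camera calls.

## Task

Check in the patient's slide, the one of the three in the tray with a clipped (notched) corner: the notch marks its frosted end, which carries the code label on top. Pick it up by its clear part, keep fingers off the frosted end, and hold it level, label up, with the frosted end pointing towards the scanner and the label on the scanner's red aiming line at reading distance; leave the other slides, the pen pot and the label roll where they are and do not touch the scanner. Finish while holding the slide still there: do not put it down or let go.

Things in the scene. Friction and masses are not known exactly. Their poses are not given: they have to be found in the camera images.
- slide: notched glass slide, 76 x 30 x 4 mm, about 23 g, lying label up on a tray rest. Origin: centre of its underside; +x along its length to the frosted end, z up out of the label face. Frosted white from x = 16 to 38 mm, clear (tinted glass) from -38 to 16 mm. Its corner at +x, -y is clipped 7 mm at 45 degrees, the others are square. Grip the clear part across the 30 mm width
- slide_label (a point): centre of the code label (a black square code) on the top face of the notched slide's frosted end, 27 mm from the slide's centre and 11 mm from its end; axes as the slide's
- slide_tail (a point): middle of the clear (far) end face of the notched slide, 38 mm from its centre
- control_a: another slide of the same size and look (frosted white end with a code) but with four square corners, lying on another rest; origin, axes as for the slide; leave it alone
- control_b: a second square-cornered slide, the same as control_a; leave it alone
- tray: dark blue slide tray, fixed: slab 112 x 286 x 5 mm, origin: centre of its underside, y along its length. Rests at y = -80, 0, 80 mm, 62 mm long (x), 18 mm wide, top 15 mm above the desk; on each a slide lies along tray x, either way round, overhanging 6 mm at each long side, between end stops 18 mm wide, 19 mm high, 2.5 mm off its ends. Any slide may be on any rest
- scanner: black hands-free code scanner on a gooseneck stand, fixed: round base of 140 mm diameter, origin at the centre of its underside on the desk, z up; its head (highest point about 0.33 m) looks towards the scanner's -x side and downwards
- scanner_head: gun-shaped scanner head, 66 mm wide, 42 mm thick. Origin: centre of its dark red window, 110 mm to the base's -x side, 235 mm above the desk. +x runs out of the window along the thin red aiming line, 50 degrees below level; y is level. The line drawn is 110 mm long and ends at the best reading distance; labels read within 12 mm of the line, 75 to 145 mm from the window
- pen_pot: square pen pot, 68 x 68 x 95 mm, with pens up to 145 mm high; origin at the centre of its underside; loose, leave it alone
- label_roll: roll of white labels lying flat, 84 mm diameter, 50 mm high; origin at the centre of its underside; loose, leave it alone

How it is judged:
On the way:
1. the notched slide is gripped and lifted clear of the tray (its underside more than 60 mm above the desk) (height (world z) of slide above 0.06 m and contact force between the fingers and slide above 1 N), for 0.2 s.
At the end, for the whole second after the job is handed in: Held still by its clear part (grip at most 8 mm past centre to the frosted end): label centre within 12 mm of the aiming line, 75-145 mm from the window, facing up within 15 deg, frosted end towards the scanner within 40 deg; other slides moved under 10 mm, pot and roll under 15 mm (contact force between the fingers and slide above 1 N and x of slide_label in the frame of scanner_head between 0.075 and 0.145 m and y of slide_label in the frame of scanner_head between -0.012 and 0.012 m and z of slide_label in the frame of scanner_head between -0.012 and 0.012 m and angle between slide's own z axis and vertical below 0.26 rad and angle between the x axis of slide and the x axis of scanner, either way round below 0.7 rad and x of slide_tail in the frame of scanner below -0.18 m and x of the grasp point in the frame of slide below 0.008 m and linear speed of slide below 0.03 m/s and distance of each of control_a, control_b from where it was at the start of the episode below 0.01 m and distance of each of pen_pot, label_roll from where it was at the start of the episode below 0.015 m); the arm keeps its last pose, push and grip.
It fails at once if the scanner is touched (contact force between any of the arm, the fingers and scanner above 1 N or contact force between slide and scanner above 0.5 N).
It fails at once if another slide is pushed out of place (10 mm) (distance of any of control_a, control_b from where it was at the start of the episode above 0.01 m).
It fails at once if the pen pot or the label roll is shifted (15 mm) (distance of any of pen_pot, label_roll from where it was at the start of the episode above 0.015 m).
It also fails if it takes over 35 s, if anything falls off the work surface, if the arm or the gripper's body presses on something with over 40 N, if the wrist force passes 120 N, or if a joint passes its speed limit or range.

## Working session

There is one attempt and no reset: what is moved stays moved. The work goes in short steps, Python scripts to look and compute and a shell command to move; the robot and the scene stay as the last step left them, time stands still between calls to the robot, and variables do not carry over. Pictures are saved under pics/ and viewed, at most 12 in all, crops included, and the job is handed in when it is done.

```bash
mkdir -p pics; cat > h.py <<'E'
import numpy as np, cv2
from rig import robot
from scipy.spatial.transform import Rotation as R
def save(n,f): 
    im=robot.grab_frame(n); cv2.imwrite(f,im[:,:,::-1]); return im
def ray(n,uv,c=None):
    c=c or robot.calibration(n); T=np.array(c["T"])
    p=np.array([(uv[0]-c["cx"])/c["fx"],(uv[1]-c["cy"])/c["fy"]]); q=p.copy()
    for _ in range(20): q=p/(1+c["k1"]*(q@q))
    d=T[:3,:3]@np.array([q[0],-q[1],-1]); return T[:3,3],d/np.linalg.norm(d)
def atz(n,uv,z,c=None):
    o,d=ray(n,uv,c); return o+d*(z-o[2])/d[2]
def proj(n,P,c=None):
    c=c or robot.calibration(n); T=np.array(c["T"]); p=T[:3,:3].T@(np.asarray(P)-T[:3,3])
    q=np.array([p[0],-p[1]])/-p[2]; q=q*(1+c["k1"]*(q@q)); return np.array([c["fx"]*q[0]+c["cx"],c["fy"]*q[1]+c["cy"]])
E
python3 - <<'E'
from h import *
save("top","pics/top.png");save("scene","pics/scene.png")
for l in ["slide","slide_label","control_a","tray","scanner","scanner_head","pen_pot","label_roll"]:
  for n in ["top","scene"]:
    for s in robot.silhouettes(n,l):
        print(l,n,round(s["score"],2),np.round(s["uv"]),s["pixels"].sum(),np.round(atz(n,s["uv"],.017),3))
for n in["top","scene"]: print(np.round(robot.calibration(n)["T"],3))
s=robot.observe();print(s["ee_pos"],s["ee_rot"],s["time"])
E
```

```text
slide top 0.65 [202. 233.] 246 [0.54  0.269 0.017]
slide top 0.34 [382. 170.] 1449 [ 0.717 -0.269  0.017]
slide scene 0.62 [366. 307.] 382 [0.542 0.272 0.017]
slide_label top 0.64 [202. 233.] 246 [0.54  0.271 0.017]
slide_label scene 0.81 [368. 306.] 394 [0.537 0.271 0.017]
control_a top 0.74 [212. 256.] 235 [0.47  0.242 0.017]
control_a top 0.65 [196. 210.] 230 [0.609 0.288 0.017]
control_a scene 0.75 [381. 280.] 374 [0.468 0.232 0.017]
control_a scene 0.72 [345. 333.] 401 [0.621 0.299 0.017]
control_a scene 0.31 [240. 280.] 1385 [0.767 0.056 0.017]
tray top 0.86 [206. 239.] 2850 [0.522 0.258 0.017]
tray top 0.72 [269. 151.] 833 [0.786 0.069 0.017]
tray scene 0.9 [365. 313.] 3983 [0.553 0.282 0.017]
scanner top 0.69 [373. 168.] 2594 [ 0.725 -0.244  0.017]
scanner scene 0.68 [202. 181.] 3470 [ 0.717 -0.276  0.017]
scanner_head top 0.83 [385. 172.] 1514 [ 0.714 -0.278  0.017]
scanner_head scene 0.61 [204. 127.] 1706 [ 0.623 -0.459  0.017]
pen_pot top 0.76 [268. 150.] 805 [0.787 0.07  0.017]
pen_pot scene 0.97 [242. 281.] 1374 [0.766 0.06  0.017]
label_roll top 0.82 [366. 273.] 635 [ 0.413 -0.21   0.017]
label_roll scene 0.92 [308. 158.] 822 [ 0.414 -0.193  0.017]
label_roll scene 0.68 [380. 281.] 364 [0.472 0.235 0.017]
[[-0.018  0.993 -0.115  0.459]
 [-1.    -0.019 -0.009  0.011]
 [-0.011  0.115  0.993  1.397]
 [ 0.     0.     0.     1.   ]]
[[-0.863 -0.424  0.274  0.939]
 [ 0.505 -0.708  0.493  0.595]
 [-0.015  0.564  0.825  1.14 ]
 [ 0.     0.     0.     1.   ]]
[0.16381282 0.47240797 0.22221763] [ 1.66138368e-01  9.86102450e-01  2.65338087e-05 -1.43526916e-05] 0.9
```

View pics/top.png

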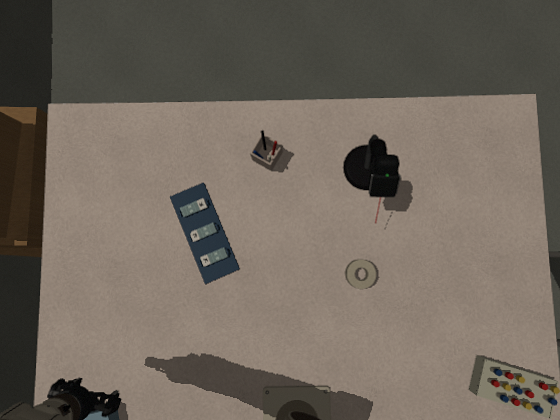

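View pics/scene.png

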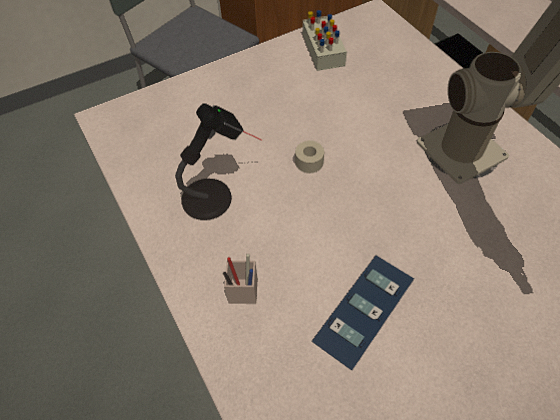

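The pictures show the tray with slides near top (194,208), (204,232) and (214,257), the scanner at (372,168), its red line near (378,210), the roll at (361,273) and the pot at (267,152). I'll enlarge these to find the notch and the ends of the line.

```bash
python3 - <<'E'
from h import *
t=cv2.imread("pics/top.png");s=cv2.imread("pics/scene.png")
f=lambda im,x,y,w,h:cv2.resize(im[y:y+h,x:x+w],(400,300),interpolation=cv2.INTER_CUBIC)
cv2.imwrite("pics/crop.png",np.vstack([np.hstack([f(t,160,183,100,75),f(s,315,255,120,90)]),np.hstack([f(t,340,160,80,60),f(s,190,95,80,60)])]))
for n,im in[("top",t),("scene",s)]:
    x=im.astype(int); m=(x[:,:,2]-x[:,:,1]>25)&(x[:,:,2]-x[:,:,0]>25)
    v,u=np.nonzero(m); k=((u>365)&(u<395)&(v>185)&(v<235)) if n=="top" else ((u>225)&(u<270)&(v>115)&(v<150))
    o=sorted(zip(v[k],u[k])); print(n,[(int(a),int(b)) for a,b in o])
    # tray corners
    for z in robot.silhouettes(n,"tray")[:1]:
        c=cv2.minAreaRect(cv2.findNonZero(z["pixels"].astype(np.uint8)));h=cv2.findContours(z["pixels"].astype(np.uint8),0,2)[0]
        q=cv2.approxPolyDP(max(h,key=cv2.contourArea),6,True)[:,0];print(n,[np.round(atz(n,p,.005)[:2],3).tolist() for p in q])
    for l in ["slide","control_a"]:
      for z in robot.silhouettes(n,l)[:2]:
        c=cv2.minAreaRect(cv2.findNonZero(z["pixels"].astype(np.uint8)));P=np.array([atz(n,p,.019)[:2] for p in cv2.boxPoints(c)])
        print(l,n,P.mean(0).round(4),[np.linalg.norm(P[i]-P[i-1]).round(3) for i in(1,2)])
E
```

```text
top [(197, 380), (198, 379), (198, 380), (199, 379), (199, 380), (200, 379), (200, 380), (201, 379), (201, 380), (202, 379), (202, 380), (203, 378), (203, 379), (204, 378), (204, 379), (205, 378), (205, 379), (206, 378), (206, 379), (207, 378), (207, 379), (208, 377), (208, 378), (209, 377), (209, 378), (210, 377), (210, 378), (211, 377), (211, 378), (212, 377), (212, 378), (213, 376), (213, 377), (214, 376), (214, 377), (215, 376), (215, 377), (216, 376), (216, 377), (217, 376), (217, 377), (218, 375), (218, 376), (219, 375), (219, 376), (220, 375), (220, 376), (221, 375), (221, 376), (222, 375), (222, 376), (223, 375)]
top [[0.692, 0.277], [0.639, 0.367], [0.392, 0.258], [0.437, 0.166]]
slide top [0.5418 0.2671] [np.float64(0.074), np.float64(0.031)]
slide top [ 0.7228 -0.278 ] [np.float64(0.18), np.float64(0.095)]
control_a top [0.4679 0.2376] [np.float64(0.073), np.float64(0.029)]
control_a top [0.6157 0.2981] [np.float64(0.074), np.float64(0.029)]
scene [(130, 243), (131, 243), (131, 244), (131, 245), (132, 243), (132, 244), (132, 245), (132, 246), (132, 247), (133, 245), (133, 246), (133, 247), (133, 248), (133, 249), (134, 247), (134, 248), (134, 249), (134, 250), (134, 251), (135, 250), (135, 251), (135, 252), (135, 253), (135, 254), (136, 252), (136, 253), (136, 254), (136, 255), (136, 256), (137, 254), (137, 255), (137, 256), (137, 257), (137, 258), (138, 256), (138, 257), (138, 258), (138, 259), (138, 260), (139, 258), (139, 259), (139, 260), (139, 261), (139, 262), (140, 260), (140, 261), (140, 262)]
scene [[0.431, 0.173], [0.69, 0.271], [0.655, 0.363], [0.398, 0.268]]
slide scene [0.5436 0.2716] [np.float64(0.032), np.float64(0.077)]
control_a scene [0.471  0.2392] [np.float64(0.033), np.float64(0.079)]
control_a scene [0.6182 0.2988] [np.float64(0.03), np.float64(0.077)]
```

View pics/crop.png

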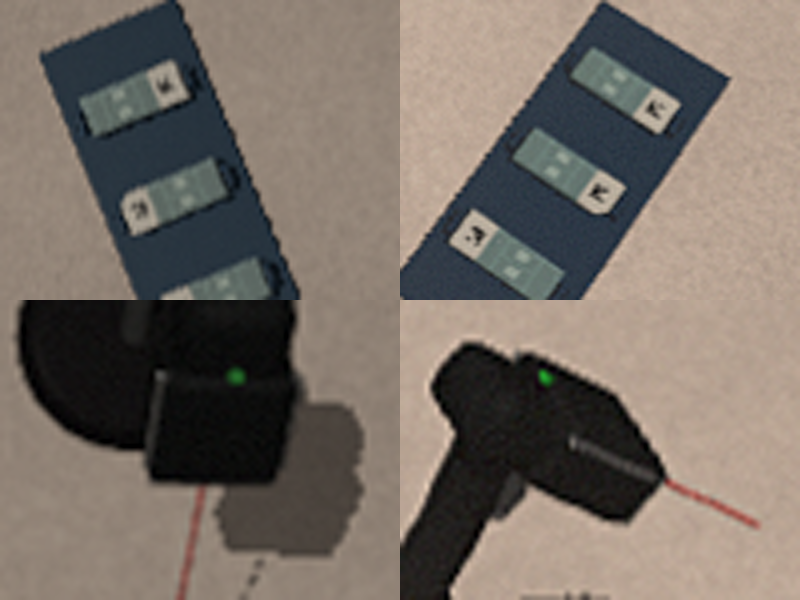

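The middle slide is the notched one: its corner is clipped at the frosted end, towards world +y. Next I'll triangulate the aiming line.

```bash
python3 - <<'E'
from h import *
def tri(a,b):
    (o1,d1),(o2,d2)=ray("top",a),ray("scene",b)
    A=np.stack([d1,-d2],1);s=np.linalg.lstsq(A,o2-o1,rcond=None)[0]
    p,q=o1+s[0]*d1,o2+s[1]*d2; return (p+q)/2,np.linalg.norm(p-q)
E,g=tri((375,223.3),(262.5,140.3));print("end",E.round(4),g)
# plane fit from two views for the line direction
def pl(n,a,b):
    o,d=ray(n,a);_,e=ray(n,b);m=np.cross(d,e);return m/np.linalg.norm(m)
d=np.cross(pl("top",(380,197),(375.2,223)),pl("scene",(243,131),(262,140)));d/=np.linalg.norm(d);d*=-np.sign(d[2])
print("dir",d.round(3),"elev",np.degrees(np.arcsin(d[2])),"yaw",np.degrees(np.arctan2(d[1],d[0])),"window",(E-.11*d).round(4))
# base ellipse
for n,roi in[("top",(340,140,375,200)),("scene",(180,175,235,222))]:
    im=cv2.imread(f"pics/{n}.png").max(2);m=np.zeros_like(im);x0,y0,x1,y1=roi;m[y0:y1,x0:x1]=(im[y0:y1,x0:x1]<45)
    h=max(cv2.findContours(m,0,1)[0],key=cv2.contourArea)[:,0]
    P=np.array([atz(n,p,.01)[:2] for p in h if x0<p[0]<x1-1 and y0<p[1]<y1-1])
    from scipy.optimize import least_squares
    r=least_squares(lambda c:np.linalg.norm(P-c[:2],axis=1)-.07,[.74,-.22],loss="soft_l1",f_scale=.002);print(n,"base",r.x.round(4),r.cost,len(P))
# roll, pot
for n in("top","scene"):
    for l,z in(("label_roll",.05),("pen_pot",.09)):
        s=robot.silhouettes(n,l)[0];print(n,l,s["score"],atz(n,s["uv"],z*.7).round(3))
E
```

```text
end [ 0.548  -0.2186  0.1444] 0.004067564911165725
dir [-0.636  0.013 -0.772] elev -50.49716158068197 yaw 178.8687707264943 window [ 0.618  -0.22    0.2293]
top base [ 0.7296 -0.2283] 0.0002768965775829779 81
scene base [ 0.7303 -0.2172] 0.00381060573598779 181
top label_roll 0.82 [ 0.414 -0.208  0.035]
top pen_pot 0.76 [0.776 0.068 0.063]
scene label_roll 0.92 [ 0.423 -0.18   0.035]
scene pen_pot 0.97 [0.773 0.082 0.063]
```

```bash
cat >> h.py <<'E'
def plan(pos,yang,n,jaw):
    "rows for straight world path, tool y at world angle yang (deg), tool down"
    s=robot.observe(); p=np.array(s["ee_pos"]); r=R.from_quat(s["ee_rot"]); a=np.radians(yang)
    y=np.array([np.cos(a),np.sin(a),0]);z=np.array([0,0,-1.]);g=R.from_matrix(np.stack([np.cross(y,z),y,z],1))
    rv=(r.inv()*g).as_rotvec()/n; dp=(np.array(pos)-p)/n; out=[]
    for i in range(n):
        out.append(np.r_[r.inv().apply(dp)*100,np.degrees(rv)/5,jaw].round(2).tolist()); r=r*R.from_rotvec(rv)
    for i in range(0,n,8): print(str(out[i:i+8]).replace(" ",""))
E
python3 - <<'E'
from h import *
from scipy.optimize import least_squares
c={n:robot.calibration(n) for n in("top","scene")}
ob={"top":[(380,197),(379.5,201),(378,208),(376.5,215),(375,223)],"scene":[(244.5,131.5),(249,134),(254,136),(258,138),(262,140)]}
def f(p,full=False):
    w=np.array([p[0],p[1],.235]);d=np.array([-np.cos(p[2])*.6428,-np.sin(p[2])*.6428,-.766]);r=[]
    for n in ob:
        a,b=proj(n,w,c[n]),proj(n,w+.11*d,c[n]);t=(b-a)/np.linalg.norm(b-a)
        r+=[np.cross(t,np.array(q)-a) for q in ob[n]]; r+=[(np.array(ob[n][-1])-b)@t]
    bc=w[:2]+.11*np.array([np.cos(p[2]),np.sin(p[2])])
    r+=list((bc-[.730,-.223])/.004)
    return r
s=least_squares(f,[.62,-.22,0]);print(s.x.round(4),np.round(s.fun,1))
plan([.547,.258,.15],22.2,16,.6)
E
```

```text
[ 0.6208 -0.2205 -0.0384] [-0.2 -0.5 -0.4 -0.3 -0.4 -0.   0.2  0.5  0.2  0.3  0.5  1.2  0.2 -0.4]
[[-2.7,-0.48,0.45,0.0,0.0,0.61,0.6],[-2.72,-0.34,0.45,0.0,0.0,0.61,0.6],[-2.74,-0.19,0.45,0.0,0.0,0.61,0.6],[-2.74,-0.05,0.45,0.0,0.0,0.61,0.6],[-2.74,0.1,0.45,0.0,0.0,0.61,0.6],[-2.73,0.24,0.45,0.0,0.0,0.61,0.6],[-2.72,0.39,0.45,0.0,0.0,0.61,0.6],[-2.69,0.53,0.45,0.0,0.0,0.61,0.6]]
[[-2.66,0.67,0.45,0.0,0.0,0.61,0.6],[-2.62,0.81,0.45,0.0,0.0,0.61,0.6],[-2.57,0.95,0.45,0.0,0.0,0.61,0.6],[-2.52,1.09,0.45,0.0,0.0,0.61,0.6],[-2.46,1.22,0.45,0.0,0.0,0.61,0.6],[-2.39,1.35,0.45,0.0,0.0,0.61,0.6],[-2.31,1.47,0.45,0.0,0.0,0.61,0.6],[-2.23,1.59,0.45,0.0,0.0,0.61,0.6]]<stdin>:9: DeprecationWarning: Arrays of 2-dimensional vectors are deprecated. Use arrays of 3-dimensional vectors instead. (deprecated in NumPy 2.0)
```

```bash
python3 -m pendant '{"steps":[[-2.7,-0.5,0.45,0,0,0.6,0.6],[-2.7,-0.35,0.45,0,0,0.6,0.6],[-2.75,-0.2,0.45,0,0,0.6,0.6],[-2.75,-0.05,0.45,0,0,0.6,0.6],[-2.75,0.1,0.45,0,0,0.6,0.6],[-2.75,0.25,0.45,0,0,0.6,0.6],[-2.7,0.4,0.45,0,0,0.6,0.6],[-2.7,0.55,0.45,0,0,0.6,0.6]]}' 40 && python3 -m pendant '{"steps":[[-2.65,0.65,0.45,0,0,0.6,0.6],[-2.6,0.8,0.45,0,0,0.6,0.6],[-2.55,0.95,0.45,0,0,0.6,0.6],[-2.5,1.1,0.45,0,0,0.6,0.6],[-2.45,1.2,0.45,0,0,0.6,0.6],[-2.4,1.35,0.45,0,0,0.6,0.6],[-2.3,1.5,0.45,0,0,0.6,0.6],[-2.25,1.6,0.45,0,0,0.6,0.6]]}'
python3 - <<'E'
from h import *
c=robot.calibration("wrist");save("wrist","pics/w1.png")
for l in("slide","slide_label","control_a"):
  for s in robot.silhouettes("wrist",l)[:3]:
    m=s["pixels"].astype(np.uint8);P=np.array([atz("wrist",p,.018,c)[:2] for p in cv2.boxPoints(cv2.minAreaRect(cv2.findNonZero(m)))])
    e=[P[1]-P[0],P[2]-P[1]];e=max(e,key=np.linalg.norm)
    print(l,round(s["score"],2),np.round(s["uv"]),m.sum(),P.mean(0).round(4),[np.linalg.norm(P[i]-P[i-1]).round(4) for i in(1,2)],"ang",np.degrees(np.arctan2(e[1],e[0])).round(1))
s=robot.observe();print(s["ee_pos"],R.from_quat(s["ee_rot"]).as_matrix()[:,1],s["gripper_width"])
E
```

```text
time: 2.07
ee_pos: [0.3569, 0.3647, 0.1861]
ee_rot: [0.369, 0.93, 0.0, 0.0]
wrist_force: [0.2, 0.8, 0.3]
gripper_width: 0.0516
gripper_force: 0.0
time: 2.73
ee_pos: [0.5489, 0.2594, 0.1499]
ee_rot: [0.554, 0.833, -0.0, -0.0]
wrist_force: [0.0, 0.5, 0.5]
gripper_width: 0.0507
gripper_force: 0.0
slide 0.76 [278. 181.] 3596 [0.5418 0.2691] [np.float64(0.0308), np.float64(0.0776)] ang -66.4
slide_label 0.62 [278. 182.] 3417 [0.541  0.2688] [np.float64(0.0293), np.float64(0.0759)] ang -66.5
control_a 0.68 [180. 184.] 3433 [0.4672 0.2375] [np.float64(0.0308), np.float64(0.079)] ang -66.9
control_a 0.62 [377. 180.] 3570 [0.6152 0.299 ] [np.float64(0.0778), np.float64(0.0318)] ang 112.8
[0.5478171  0.25962323 0.14953194] [ 0.92176467  0.38774732 -0.00138284] 0.05131135706929044
```

View pics/w1.png

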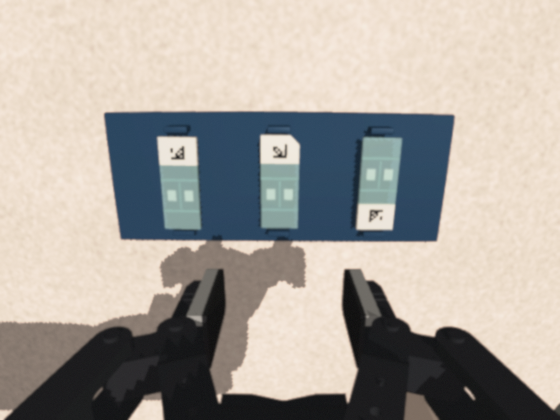

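The wrist view shows the notched slide in the middle, with its notch at (295,140) and its frosted end at the top, pointing along tool +x. The sizes match those given. I'll descend to TCP z of about 25 mm and close.

```bash
python3 -m pendant '{"steps":[[-0.1,-0.1,2,0,0,0,0.6],[0,-0.1,2,0,0,0,0.6],[0,0,2,0,0,0,0.6],[0,0,2,0,0,0,0.6],[0,0,1.8,0,0,0,0.6],[0,0,1.3,0,0,0,0.6],[0,0,0.9,0,0,0,0.6],[0,0,0.45,0,0,0,0.6]]}' 40 && python3 -m pendant '{"steps":[[0,0,0,0,0,0,0.55],[0,0,0,0,0,0,0.5],[0,0,0,0,0,0,0.45],[0,0,0,0,0,0,0.4],[0,0,0,0,0,0,0.3],[0,0,0,0,0,0,0.2],[0,0,0,0,0,0,0.2],[0,0,0,0,0,0,0.2]]}' 40
python3 - <<'E'
from h import *
save("wrist","pics/w2.png")
E
```

```text
time: 3.6
ee_pos: [0.5447, 0.259, 0.0247]
ee_rot: [0.552, 0.834, -0.001, -0.001]
wrist_force: [0.4, -0.7, 0.3]
gripper_width: 0.0511
gripper_force: 0.0
time: 4.27
ee_pos: [0.5464, 0.2585, 0.0259]
ee_rot: [0.553, 0.833, 0.0, 0.0]
wrist_force: [0.1, 0.3, -0.5]
gripper_width: 0.0171
gripper_force: 0.0
```

View pics/w2.png

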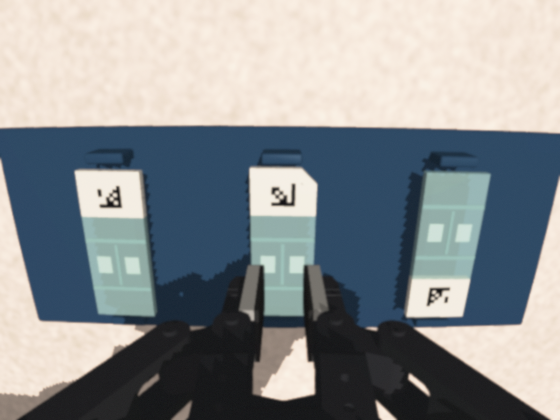

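The fingers closed to 17 mm with no force, so the tips (rows about 265) seem to have passed over the slide. I'll check the tip height against the projection.

```bash
python3 - <<'E'
from h import *
s=robot.observe();print(s["ee_pos"],s["gripper_width"],s["gripper_force"],s["wrist_force"])
M=R.from_quat(s["ee_rot"]).as_matrix();p=np.array(s["ee_pos"])
for dz in(0,.005,.01,.015,.019):
    for sx in(-.011,.011):
        print(dz,sx,[proj("wrist",p+M@[sx,y,dz]).round().tolist() for y in(-.0085,.0085)])
c=robot.calibration("wrist");print(np.array(c["T"]).round(3),c["fx"])
z=robot.silhouettes("wrist","slide")
for l in z[:1]:
    h=cv2.findNonZero(l["pixels"].astype(np.uint8));print(l["score"],cv2.boundingRect(h))
for q in((250,167),(250,216),(316,216),(302,167)): print(atz("wrist",q,.019).round(4))
E
```

```text
[0.54630837 0.25850861 0.02579803] 0.016998720798803497 0.0 [-0.63346301 -0.35941315  0.27006365]
0 -0.011 [[266.0, 296.0], [301.0, 296.0]]
0 0.011 [[265.0, 254.0], [302.0, 254.0]]
0.005 -0.011 [[266.0, 290.0], [301.0, 290.0]]
0.005 0.011 [[265.0, 250.0], [301.0, 250.0]]
0.01 -0.011 [[267.0, 285.0], [300.0, 285.0]]
0.01 0.011 [[266.0, 245.0], [301.0, 245.0]]
0.015 -0.011 [[267.0, 280.0], [300.0, 280.0]]
0.015 0.011 [[266.0, 241.0], [300.0, 241.0]]
0.019 -0.011 [[267.0, 277.0], [299.0, 277.0]]
0.019 0.011 [[267.0, 238.0], [300.0, 238.0]]
[[ 0.921 -0.369 -0.123  0.514]
 [ 0.389  0.874  0.292  0.335]
 [-0.001 -0.317  0.948  0.178]
 [ 0.     0.     0.     1.   ]] 364.1516468959193
0.73 (250, 166, 68, 150)
[0.5131 0.299  0.019 ]
[0.5215 0.2776 0.019 ]
[0.5496 0.2895 0.019 ]
[0.5343 0.3079 0.019 ]
```

```bash
python3 -m pendant '{"steps":[[0,0,0,0,0,0,0.5],[0,0,0,0,0,0,0.5],[0,0,0,0,0,0,0.5],[0,0,0,0,0,0,0.5],[0,0,0.1,0,0,0,0.5],[0,0,0.2,0,0,0,0.5],[0,0,0.2,0,0,0,0.5],[0,0,0.1,0,0,0,0.5]]}' 40 && python3 -m pendant '{"steps":[[0,0,0,0,0,0,0.5],[0,0,0,0,0,0,0.45],[0,0,0,0,0,0,0.4],[0,0,0,0,0,0,0.35],[0,0,0,0,0,0,0.3],[0,0,0,0,0,0,0.3],[0,0,0,0,0,0,0.3],[0,0,0,0,0,0,0.3]]}' 40
```

```text
time: 5.03
ee_pos: [0.546, 0.2584, 0.0192]
ee_rot: [0.553, 0.833, -0.0, -0.0]
wrist_force: [-0.9, 0.2, 0.4]
gripper_width: 0.0426
gripper_force: 0.0
time: 5.7
ee_pos: [0.5463, 0.2586, 0.0198]
ee_rot: [0.553, 0.833, 0.0, 0.0]
wrist_force: [0.1, -0.1, -0.5]
gripper_width: 0.0255
gripper_force: 0.0
```

Closed to 25.5 mm with no contact. I'll look again before going lower.

```bash
python3 - <<'E'
from h import *
w=save("wrist","pics/w3.png");s=save("scene","pics/s3.png");
a=cv2.resize(w[150:340,190:380],(400,400),interpolation=2);b=cv2.resize(s[260:350,320:410],(400,400),interpolation=2)
cv2.imwrite("pics/c3.png",np.hstack([a,b])[:,:,::-1])
E
```

```text
(no output)
```

View pics/c3.png

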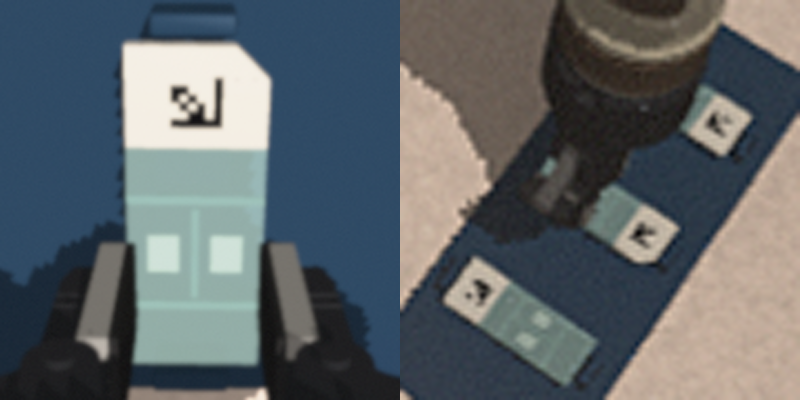

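The grey pads still overlap the slide edges from above, so the tips are only level with the slide top. I'll open and go 7 mm lower in small steps, watching the force.

```bash
python3 -m pendant '{"steps":[[0,0,0,0,0,0,0.5],[0,0,0,0,0,0,0.5],[0,0,0,0,0,0,0.5],[0,0,0.1,0,0,0,0.5],[0,0,0.2,0,0,0,0.5],[0,0,0.2,0,0,0,0.5],[0,0,0.2,0,0,0,0.5],[0,0,0,0,0,0,0.5]]}' 40 && python3 -m pendant '{"steps":[[0,0,0,0,0,0,0.5],[0,0,0,0,0,0,0.45],[0,0,0,0,0,0,0.4],[0,0,0,0,0,0,0.35],[0,0,0,0,0,0,0.3],[0,0,0,0,0,0,0.3],[0,0,0,0,0,0,0.3],[0,0,0,0,0,0,0.3]]}' 40
```

```text
time: 6.47
ee_pos: [0.5458, 0.2583, 0.012]
ee_rot: [0.553, 0.833, -0.001, -0.0]
wrist_force: [-0.4, 0.1, 0.8]
gripper_width: 0.043
gripper_force: 0.0
time: 7.13
ee_pos: [0.5463, 0.2586, 0.0128]
ee_rot: [0.553, 0.833, 0.0, 0.0]
wrist_force: [-0.4, 0.6, 0.8]
gripper_width: 0.0256
gripper_force: 0.0
```

```bash
python3 -m pendant '{"steps":[[0,0,0,0,0,0,0.28],[0,0,0,0,0,0,0.25],[0,0,0,0,0,0,0.22],[0,0,0,0,0,0,0.2],[0,0,0,0,0,0,0.2],[0,0,0,0,0,0,0.2],[0,0,0,0,0,0,0.2],[0,0,0,0,0,0,0.2]]}' 40
python3 - <<'E'
from h import *
w=save("wrist","pics/w4.png");s=save("scene","pics/s4.png");
a=cv2.resize(w[150:340,190:380],(400,400),interpolation=2);b=cv2.resize(s[260:350,320:410],(400,400),interpolation=2)
cv2.imwrite("pics/c4.png",np.hstack([a,b])[:,:,::-1])
E
```

```text
time: 7.8
ee_pos: [0.5463, 0.2586, 0.0127]
ee_rot: [0.553, 0.833, 0.0, 0.0]
wrist_force: [-0.6, -0.3, -0.3]
gripper_width: 0.0174
gripper_force: 0.0
```

View pics/c4.png

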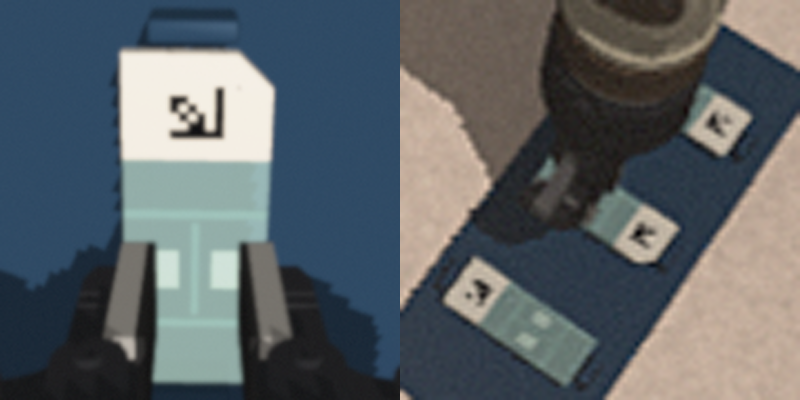

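```bash
python3 - <<'E'
from h import *
s=robot.observe();M=R.from_quat(s["ee_rot"]).as_matrix();p=np.array(s["ee_pos"])
f=lambda n,q,c0,r0,k:((q-[c0,r0])/k).round().tolist()
for dz in(-.03,-.02,-.01,0,.01,.019):
    print(dz,"wrist",[f("w",proj("wrist",p+M@[.011,y,dz]),190,150,.475) for y in(-.0087,.0087)],
     "scene",[(np.array([400,0])+f("s",proj("scene",p+M@[x,0,dz]),320,260,.225)).tolist() for x in(-.011,.011)])
E
cat > /dev/null; python3 - <<'E'
import cv2
im=cv2.imread("pics/s4.png");cv2.imwrite("pics/c5.png",cv2.resize(im[265:330,325:405],(800,600)[:2] and (740,600),interpolation=2))
E
```

```text
-0.03 wrist [[148.0, 290.0], [244.0, 290.0]] scene [[571.0, 161.0], [606.0, 184.0]]
-0.02 wrist [[152.0, 264.0], [241.0, 264.0]] scene [[569.0, 169.0], [604.0, 192.0]]
-0.01 wrist [[154.0, 240.0], [239.0, 240.0]] scene [[567.0, 177.0], [602.0, 200.0]]
0 wrist [[157.0, 219.0], [236.0, 219.0]] scene [[565.0, 184.0], [600.0, 207.0]]
0.01 wrist [[159.0, 201.0], [234.0, 201.0]] scene [[563.0, 192.0], [597.0, 215.0]]
0.019 wrist [[161.0, 186.0], [233.0, 186.0]] scene [[561.0, 199.0], [595.0, 221.0]]
```

View pics/c5.png

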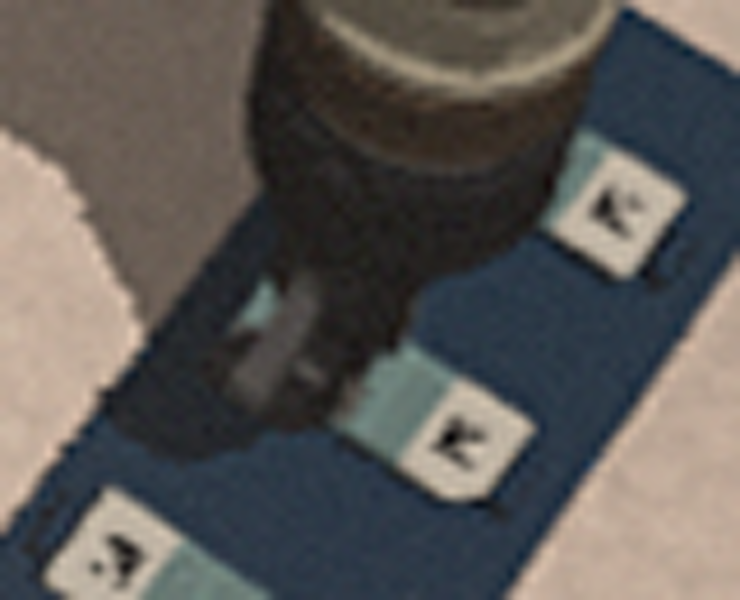

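The pad tips in the wrist picture, at crop (155,243) and (240,243), match 10–11 mm behind the reported TCP. That puts them at about 24 mm, above the slide. For tips at about 10 mm the TCP has to read about 0, so I'll open and step down watching the force.

```bash
python3 -m pendant '{"steps":[[0,0,0,0,0,0,0.5],[0,0,0,0,0,0,0.5],[0,0,0,0,0,0,0.5],[0,0,0.1,0,0,0,0.5],[0,0,0.2,0,0,0,0.5],[0,0,0.2,0,0,0,0.5],[0,0,0.2,0,0,0,0.5],[0,0,0,0,0,0,0.5]]}' 40 && python3 -m pendant '{"steps":[[0,0,0.1,0,0,0,0.5],[0,0,0.1,0,0,0,0.5],[0,0,0.1,0,0,0,0.5],[0,0,0.1,0,0,0,0.5],[0,0,0.1,0,0,0,0.5],[0,0,0,0,0,0,0.5],[0,0,0,0,0,0,0.5],[0,0,0,0,0,0,0.5]]}' 40
```

```text
time: 8.57
ee_pos: [0.5458, 0.2583, 0.005]
ee_rot: [0.553, 0.833, -0.001, -0.0]
wrist_force: [-0.5, -0.1, 0.1]
gripper_width: 0.0429
gripper_force: 0.0
time: 9.23
ee_pos: [0.5463, 0.2586, 0.0007]
ee_rot: [0.553, 0.833, 0.0, 0.0]
wrist_force: [-0.1, -0.1, -0.8]
gripper_width: 0.0426
gripper_force: 0.0
```

```bash
python3 -m pendant '{"steps":[[0,0,0,0,0,0,0.45],[0,0,0,0,0,0,0.4],[0,0,0,0,0,0,0.36],[0,0,0,0,0,0,0.33],[0,0,0,0,0,0,0.28],[0,0,0,0,0,0,0.2],[0,0,0,0,0,0,0.2],[0,0,0,0,0,0,0.2]]}' 40
python3 - <<'E'
from h import *
w=save("wrist","pics/w6.png")
print(robot.observe()["gripper_width"],robot.observe()["gripper_force"])
E
```

```text
time: 9.9
ee_pos: [0.5464, 0.2586, 0.001]
ee_rot: [0.553, 0.833, 0.0, 0.0]
wrist_force: [-0.6, 0.0, 2.7]
gripper_width: 0.0285
gripper_force: 39.4
0.028563104066293112 39.443925619125366
```

Gripped at about 29 mm with 39 N. Now lifting.

```bash
python3 -m pendant '{"steps":[[0,0,-0.3,0,0,0,0.1],[0,0,-0.8,0,0,0,0.1],[0,0,-1.5,0,0,0,0.1],[0,0,-2,0,0,0,0.1],[0,0,-2.5,0,0,0,0.1],[0,0,-2.5,0,0,0,0.1],[0,0,-2.5,0,0,0,0.1],[0,0,-2,0,0,0,0.1]]}' 40
python3 - <<'E'
from h import *
w=save("wrist","pics/w7.png")
for l in("slide","control_a"):
  for s in robot.silhouettes("wrist",l)[:3]: print(l,s["score"],s["uv"],s["pixels"].sum())
E
```

```text
time: 10.62
ee_pos: [0.5468, 0.2588, 0.1443]
ee_rot: [0.553, 0.833, 0.001, 0.001]
wrist_force: [0.1, -1.0, -0.6]
gripper_width: 0.0283
gripper_force: 39.5
slide 0.84 [283.5, 261.0] 12163
control_a 0.71 [383.7, 186.2] 3723
```

View pics/w7.png

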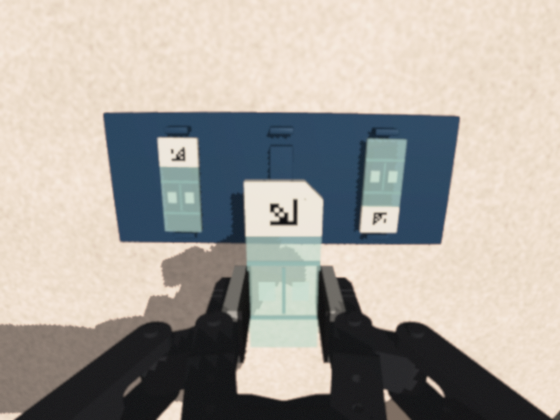

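The slide is held level with the label at (284,212), the pads on the clear part and the neighbours undisturbed. I'll localise the label in the tool frame and plan the transfer to a stand-off point short of the scanner.

```bash
python3 - <<'E'
from h import *
s=robot.observe();M=R.from_quat(s["ee_rot"]).as_matrix();p=np.array(s["ee_pos"])
for n,q in(("label",(284,212)),("endL",(245,181)),("tailmid",(283,347))):print(n,(M.T@(atz("wrist",q,p[2]+.018*-1+.036*1)-p)).round(4))
c=robot.calibration("wrist");print("cam in tool",(M.T@(np.array(c["T"])[:3,3]-p)).round(3))
print("for z = slide below/above TCP test")
for dz in(-.018,0,.018):
    L,a,b,t=[M.T@(atz("wrist",q,p[2]+dz)-p) for q in((284,212),(244,236),(321,236),(283,347))];print(dz,L.round(4),"width",np.linalg.norm(a-b).round(4),"tail",t.round(4))
plan([.43,-.215,.135],-92.2,24,.1)
print(s["joint_pos"])
E
```

```text
label [ 0.0375  0.0002 -0.018 ]
endL [ 0.0499 -0.0145 -0.0181]
tailmid [-0.0265 -0.0001 -0.018 ]
cam in tool [ 0.083  0.    -0.152]
for z = slide below/above TCP test
-0.018 [0.0254 0.0003 0.018 ] width 0.0389 tail [-0.0559 -0.0002  0.018 ]
0 [0.0315 0.0003 0.    ] width 0.0347 tail [-0.0412 -0.0001 -0.    ]
0.018 [ 0.0375  0.0002 -0.018 ] width 0.0306 tail [-0.0265 -0.0001 -0.018 ]
[[-1.63,-1.22,0.03,0.0,-0.0,0.96,0.1],[-1.73,-1.08,0.03,0.0,-0.0,0.96,0.1],[-1.81,-0.93,0.03,0.0,-0.0,0.96,0.1],[-1.88,-0.78,0.03,0.0,-0.0,0.96,0.1],[-1.94,-0.62,0.03,0.0,-0.0,0.96,0.1],[-1.99,-0.45,0.03,0.0,-0.0,0.96,0.1],[-2.02,-0.29,0.04,0.0,-0.0,0.96,0.1],[-2.03,-0.12,0.04,0.0,-0.0,0.96,0.1]]
[[-2.04,0.05,0.04,0.0,-0.0,0.96,0.1],[-2.02,0.22,0.04,0.0,-0.0,0.96,0.1],[-2.0,0.39,0.04,0.0,-0.0,0.96,0.1],[-1.96,0.56,0.04,0.0,-0.0,0.96,0.1],[-1.9,0.72,0.04,0.0,-0.0,0.96,0.1],[-1.84,0.88,0.04,0.0,-0.0,0.96,0.1],[-1.76,1.03,0.04,0.0,-0.0,0.96,0.1],[-1.67,1.17,0.04,0.0,-0.0,0.96,0.1]]
[[-1.56,1.31,0.04,0.0,-0.0,0.96,0.1],[-1.45,1.43,0.04,0.0,-0.0,0.96,0.1],[-1.32,1.55,0.04,0.0,-0.0,0.96,0.1],[-1.19,1.65,0.04,0.0,-0.0,0.96,0.1],[-1.05,1.75,0.04,0.0,-0.0,0.96,0.1],[-0.9,1.83,0.04,0.0,-0.0,0.96,0.1],[-0.74,1.9,0.04,0.0,-0.0,0.96,0.1],[-0.58,1.95,0.04,0.0,-0.0,0.96,0.1]]
[ 4.42070577e-01  4.86668511e-01  1.58831309e-01  1.23781732e+00
 -1.91338529e-05  1.61363481e+00]
```

```bash
python3 -m pendant '{"steps":[[-1.0,-0.8,0,0,0,0.95,0.1],[-1.7,-1.1,0,0,0,0.95,0.1],[-1.8,-0.95,0,0,0,0.95,0.1],[-1.9,-0.8,0.05,0,0,0.95,0.1],[-1.95,-0.6,0.05,0,0,0.95,0.1],[-2,-0.45,0.05,0,0,0.95,0.1],[-2,-0.3,0.05,0,0,0.95,0.1],[-2.05,-0.1,0.05,0,0,0.95,0.1]]}' 40 && python3 -m pendant '{"steps":[[-2.05,0.05,0.05,0,0,0.95,0.1],[-2,0.2,0.05,0,0,0.95,0.1],[-2,0.4,0.05,0,0,0.95,0.1],[-1.95,0.55,0.05,0,0,0.95,0.1],[-1.9,0.7,0.05,0,0,0.95,0.1],[-1.85,0.9,0.05,0,0,0.95,0.1],[-1.75,1.05,0.05,0,0,0.95,0.1],[-1.65,1.15,0.05,0,0,0.95,0.1]]}'
python3 - <<'E'
from h import *
plan([.43,-.215,.130],-92.2,8,.1)
E
```

```text
time: 11.43
ee_pos: [0.5068, 0.1064, 0.1376]
ee_rot: [0.795, 0.606, -0.001, -0.001]
wrist_force: [0.8, -0.8, -0.5]
gripper_width: 0.0284
gripper_force: 39.6
time: 12.1
ee_pos: [0.469, -0.0514, 0.1338]
ee_rot: [0.949, 0.314, -0.001, -0.001]
wrist_force: [1.0, 0.5, -0.6]
gripper_width: 0.0286
gripper_force: 39.6
[[-1.61,1.35,0.05,-0.0,0.0,0.97,0.1],[-1.49,1.48,0.05,-0.0,0.0,0.97,0.1],[-1.36,1.6,0.05,-0.0,0.0,0.97,0.1],[-1.22,1.71,0.05,-0.0,0.0,0.97,0.1],[-1.07,1.81,0.05,-0.0,0.0,0.97,0.1],[-0.91,1.89,0.05,-0.0,0.0,0.97,0.1],[-0.75,1.96,0.05,-0.0,0.0,0.97,0.1],[-0.58,2.02,0.05,-0.0,0.0,0.97,0.1]]
```

```bash
python3 -m pendant '{"steps":[[-1.55,1.3,0.05,0,0,0.95,0.1],[-1.45,1.45,0.05,0,0,0.95,0.1],[-1.3,1.55,0.05,0,0,0.95,0.1],[-1.2,1.65,0.05,0,0,0.95,0.1],[-1.05,1.75,0.05,0,0,0.95,0.1],[-0.9,1.85,0.05,0,0,0.95,0.1],[-0.6,1.5,0.05,0,0,0.95,0.1],[-0.2,0.8,0.05,0,0,0.5,0.1]]}' 40
python3 - <<'E'
from h import *
a=save("wrist","pics/w8.png");b=save("scene","pics/s8.png");t=save("top","pics/t8.png")
z=lambda im,x,y,w,h:cv2.resize(im[y:y+h,x:x+w],(400,300),interpolation=2)
cv2.imwrite("pics/c8.png",np.vstack([np.hstack([cv2.resize(a,(400,300)),z(b,180,80,160,120)]),np.hstack([z(t,320,140,120,90),z(b,220,100,80,60)])])[:,:,::-1])
s=robot.observe();M=R.from_quat(s["ee_rot"]).as_matrix();print(s["ee_pos"],M.round(3),s["time"],s["joint_pos"])
E
```

```text
time: 12.77
ee_pos: [0.4361, -0.1949, 0.1298]
ee_rot: [1.0, 0.007, -0.001, -0.0]
wrist_force: [-0.5, 0.2, -0.3]
gripper_width: 0.0283
gripper_force: 39.6
[ 0.43670501 -0.19359313  0.13003248] [[ 1.     0.019 -0.002]
 [ 0.019 -1.     0.001]
 [-0.002 -0.001 -1.   ]] 12.9167 [-4.17457472e-01  2.61729534e-01 -2.16915923e-01  1.09468450e+00
  2.83873323e-04  2.70485930e+00]
```

View pics/c8.png

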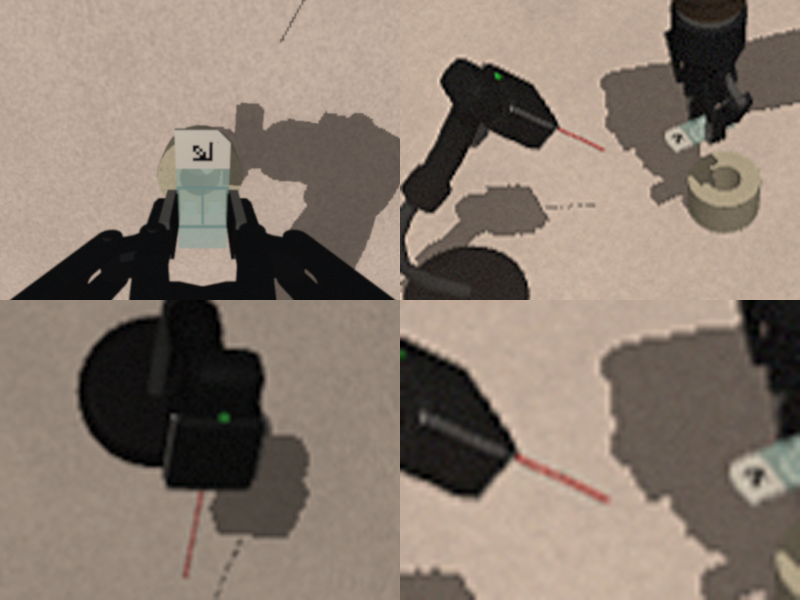

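The slide is held with the frosted end towards the scanner. The label in the scene picture is at about (292,135), and the line runs from (243,131) to (262,140). I'll check the label prediction in that picture and plan the final approach with a 7° tilt for clearance.

```bash
cat >> h.py <<'E'
W=np.array([.6208,-.2205,.235]);yw=-.0384
D=np.array([-np.cos(yw)*.6428,-np.sin(yw)*.6428,-.766]);LT=np.array([.0375,0,-.018])
def stat():
    s=robot.observe();M=R.from_quat(s["ee_rot"]).as_matrix();L=np.array(s["ee_pos"])+M@LT
    a=(L-W)@D; o=L-W-a*D; print("label",L.round(4),"along",a.round(4),"side",(o@[-np.sin(yw),np.cos(yw),0]).round(4),"perp",o.round(4),"px scene",proj("scene",L).round(1),"top",proj("top",L).round(1)); return s,M,L
E
python3 - <<'E'
from h import *
s,M,L=stat()
lab=robot.silhouettes("scene","slide");print([(l["score"],l["uv"]) for l in lab[:2]], proj("scene",np.array(s["ee_pos"])+M@[.0105,0,-.018]).round(1))
x=np.array([np.cos(yw),np.sin(yw),0]);y=np.array([np.sin(yw),-np.cos(yw),0])
g=R.from_matrix(np.stack([x,y,np.cross(x,y)],1))*R.from_euler("y",7,degrees=True)
t=W+.125*D; P=t-g.apply(LT); print("target",t.round(4),"TCP",P.round(4),"tool shift",(M.T@(P-s["ee_pos"])*100).round(2),"turn units",(np.degrees((R.from_matrix(M).inv()*g).as_rotvec())/5).round(2))
print("cam then",(P+g.apply([.083,0,-.152])).round(3),"pixels target",proj("scene",t),proj("top",t))
E
```

```text
label [ 0.4742 -0.1929  0.148 ] along 0.1615 side 0.022 perp [-0.0428  0.0236  0.0367] px scene [290.5 134.7] top [366.3 251.6]
[(0.53, [294.4, 131.9])] [299.  130.7]
target [ 0.5405 -0.2174  0.1392] TCP [ 0.5055 -0.2161  0.1168] tool shift [6.84 2.38 1.3 ] turn units [-0.05  1.42  0.66]
cam then [ 0.569 -0.219  0.278] pixels target [264.51413811 140.66181783] [373.88338177 226.83314002]
```

The scene prediction (290.5,134.7) matches the seen (292,135).

```bash
python3 -m pendant '{"steps":[[0,0.4,0.2,0,0.2,0.1,0.1],[0,0.4,0.2,0,0.2,0.1,0.1],[0,0.4,0.2,0,0.2,0.1,0.1],[0,0.4,0.2,0,0.2,0.1,0.1],[0,0.4,0.2,0,0.2,0.1,0.1],[0,0.4,0.3,0,0.2,0.15,0.1],[0,0,0,0,0.2,0,0.1],[0,0,0,0,0,0,0.1]]}' 40
python3 - <<'E'
from h import *
s,M,L=stat()
print("shift to target",(M.T@(W+.125*D-L)*100).round(2))
E
```

```text
time: 13.63
ee_pos: [0.4372, -0.2176, 0.1179]
ee_rot: [0.998, -0.019, 0.061, -0.001]
wrist_force: [0.3, 0.4, -0.0]
gripper_width: 0.028
gripper_force: 39.6
label [ 0.4722 -0.219   0.1404] along 0.168 side -0.0042 perp [-0.0407 -0.0026  0.034 ] px scene [286.2 130.2] top [375.6 252.2]
shift to target [ 6.75 -0.42  0.94]
```

```bash
python3 -m pendant '{"steps":[[0.5,-0.05,0.1,0,0,0,0.1],[0.9,-0.05,0.1,0,0,0,0.1],[1.0,-0.05,0.1,0,0,0,0.1],[1.0,-0.05,0.1,0,0,0,0.1],[1.0,-0.05,0.1,0,0,0,0.1],[0.6,-0.05,0.1,0,0,0,0.1],[0,0,0,0,0,0,0.1],[0,0,0,0,0,0,0.1]]}' 40
python3 - <<'E'
from h import *
s,M,L=stat();print("shift",(M.T@(W+.125*D-L)*100).round(2))
a=save("wrist","pics/w9.png");b=save("scene","pics/s9.png");t=save("top","pics/t9.png")
z=lambda im,x,y,w,h:cv2.resize(im[y:y+h,x:x+w],(400,300),interpolation=2)
cv2.imwrite("pics/c9.png",np.vstack([np.hstack([cv2.resize(a,(400,300)),z(b,180,80,160,120)]),np.hstack([z(t,320,140,120,90),z(b,220,100,80,60)])])[:,:,::-1])
E
```

```text
time: 14.3
ee_pos: [0.4891, -0.2161, 0.118]
ee_rot: [0.998, -0.018, 0.061, -0.001]
wrist_force: [-0.1, -0.4, -0.6]
gripper_width: 0.0284
gripper_force: 39.6
label [ 0.5241 -0.2175  0.1404] along 0.1347 side -0.0007 perp [-0.0102 -0.0003  0.0085] px scene [269.8 138. ] top [374.2 232.9]
shift [ 1.62 -0.07  0.31]
```

View pics/c9.png

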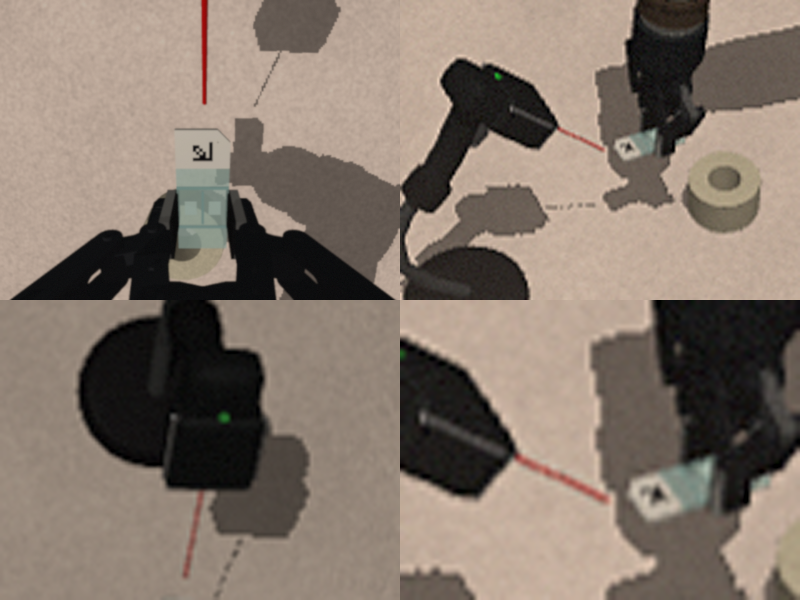

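In the wrist view the red line runs vertically and ends at (286,144), with the label right below it at (284,211). I'll compare the line end with my model.

```bash
python3 - <<'E'
from h import *
s,M,L=stat()
im=cv2.imread("pics/w9.png").astype(int);m=(im[:,:,2]-im[:,:,1]>40)&(im[:,:,2]-im[:,:,0]>40);v,u=np.nonzero(m);print("seen end",u[v==v.max()],v.max(),"top",u[v==v.min()],v.min())
for a in(.11,.09,.08,.07):print(a,proj("wrist",W+a*D).round(1))
for e in((.003,0,0),(0,0,.003)):print(proj("wrist",W+np.array(e)+.11*D).round(1))
g=M.T@(W+.12*D-L);print("shift",(g*100).round(2))
E
```

```text
label [ 0.5232 -0.2177  0.1405] along 0.1351 side -0.0009 perp [-0.0108 -0.0005  0.009 ] px scene [270.1 137.8] top [374.3 233.2]
seen end [284 285 286 287] 146 top [281 282 283 284 285 286 287 288 289 290] 0
0.11 [284.  136.6]
0.09 [284.   93.2]
0.08 [284.   66.1]
0.07 [284.   34.2]
[283.7 127.8]
[284.  136.7]
shift [ 2.06 -0.09 -0.01]
```

The seen end is about 9 px lower than the model, so the line sits about 3 mm nearer in x (window x about 0.618, as first triangulated). Moving in 1.7 cm.

```bash
python3 -m pendant '{"steps":[[0.2,-0.05,0,0,0,0,0.1],[0.4,-0.05,0,0,0,0,0.1],[0.5,0,0,0,0,0,0.1],[0.4,0,0.05,0,0,0,0.1],[0.2,0,0,0,0,0,0.1],[0,0,0,0,0,0,0.1],[0,0,0,0,0,0,0.1],[0,0,0,0,0,0,0.1]]}' 40
python3 - <<'E'
from h import *
import h
h.W[0]=.618
s,M,L=stat();print(s["wrist_force"],s["gripper_force"],"dq",np.abs(s["dq"]).max())
a=save("wrist","pics/w10.png");b=save("scene","pics/s10.png")
z=lambda im,x,y,w,h:cv2.resize(im[y:y+h,x:x+w],(400,300),interpolation=2)
cv2.imwrite("pics/c10.png",np.hstack([z(a,180,60,200,150),z(b,220,100,80,60)])[:,:,::-1])
E
```

```text
time: 15.12
ee_pos: [0.5055, -0.216, 0.1198]
ee_rot: [0.998, -0.019, 0.061, -0.001]
wrist_force: [0.1, 0.1, -0.3]
gripper_width: 0.0284
gripper_force: 39.6
label [ 0.5405 -0.2174  0.1422] along 0.1209 side 0.0001 perp [ 0.0002  0.0001 -0.0002] px scene [264.5 139.9] top [374.1 226.7]
[ 0.13209562  0.07472251 -0.3456683 ] 39.55077767372131 dq 0.005507505475006629
```

View pics/c10.png

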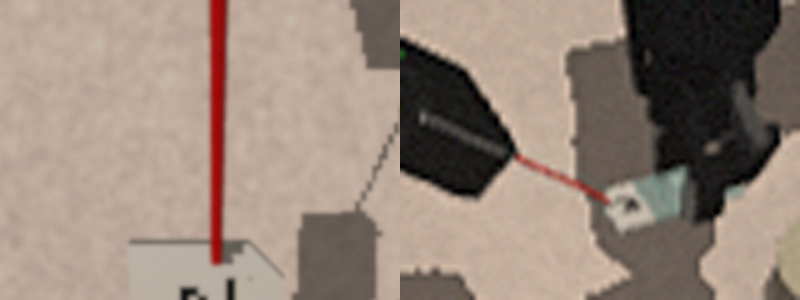

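The drawn line ends about 11 mm short of the label at wrist (288,192) and points onto the code at (284,211). That leaves about 2 mm of error sideways and along the line. The slide is still and held at 39.6 N, so I'm handing in.

```bash
python3 -c "
from rig import robot
print(robot.finish_job())"
```

```text
the job is handed in; nothing more can be done
None
```

I handed in the job with the notched slide held still by its clear part, label up and frosted end towards the scanner. By my measurement the label is within about 2 mm of the aiming line, about 121 mm from the window. The judge returned no verdict.

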